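Shut the chip bin and hold in the extractor's recessed reset

TASK

The dust extractor has tripped because the chip bin was left tipped open. First swing the steel chip bin fully shut against the granite carving bed, then take the blue-handled reset pin out of the wooden block, put its thin end down through the yellow-ringed hole in the grey starter box, and press the red reset button inside fully down. Finish while still holding the pin in the gripper with the button held down; never press the button while the bin is open, and leave the hammer, calipers, goggles, slate and chisel where they are.

Things in the scene. Friction and masses are not known exactly. Their poses are not given: they have to be found in the camera images.
- bed: Fixed raised carving bed: granite slab on green legs, 300 (x) x 400 (y) x 130 mm high. Origin at the centre of its underside, on the bench top; its own -x side faces the robot and carries the bin. Its own z points up. A stone block 70 x 170 x 100 mm stands on its rear left part (its own +x, +y).
- bin (a joint): Hinge of the steel chip bin on the front of the bed, rad: 0 = fully shut (front panel upright), grows to 0.7 as the bin's top tips out towards the robot. Starts 0.35 to 0.6 open. The hinge line runs along the bed's y axis, 165 mm in front of the bed's centre (bed x = -165 mm) and 22 mm above the bench top. A stiff friction hinge: stays where it is left, needs roughly 3 to 8 N at the lip to shut.
- bin_lip (a point): Middle of the dark round lip (12 mm diameter, 240 mm long, along the bed's y axis) on the top edge of the bin's front panel, 105 mm from the hinge line; moves with the bin. Shut, it is at bed x = -165 mm, 127 mm above the bench top. Pushing the lip towards the bed (bed +x) shuts the bin. The panel below it is 240 mm wide and 4 mm thick.
- starter: Fixed grey starter box, 140 (x) x 120 (y) x 75 mm high; origin at the centre of its underside, on the bench top, z up. Its lid also carries an amber lamp and a black rotary knob (up to 93 mm above the bench), both on its own +x half.
- aperture (a point): Centre of the yellow-ringed round hole, 18 mm diameter, in the starter box's 10 mm thick lid, at the lid's top face (75 mm above the bench top); 30 mm from the box's centre to its own -x side. The hole goes straight down.
- button_top (a point): Centre of the top face of the red reset button (26 mm diameter), straight below the hole; up, it lies 25 mm below the lid's top face. Moves down with the button.
- reset_button (a joint): Travel of the reset button, m: 0 = up, 0.006 = fully down. Spring: about 2.4 N to start moving, 6 N fully down; springs back up when let go.
- block: Fixed dark wooden tool block, 70 (x) x 160 (y) x 50 mm high; origin at the centre of its underside, on the bench top, z up. Two 10 mm holes, 40 mm deep, 40 mm either side of its centre along its own y axis; one (either) holds the reset pin, the other the chisel.
- pin_grip (a point): Centre of the reset pin's blue round handle (22 mm diameter, 55 mm long). The pin (about 80 g) stands upright in the block, tip down; its handle spans 95 to 150 mm above the bench top. Loose, lift straight up by at least 45 mm to clear the block.
- pin_tip (a point): Lower end of the reset pin: a straight steel rod, 8 mm diameter, that sticks out 85 mm below the handle; 112.5 mm below the handle's centre. At the start it stands 10 mm above the bench top, on the hole's floor.
- pin: The whole reset pin; origin at its tip, its own z axis runs up along the rod to the handle.
- chisel: Dark steel point chisel standing in the other hole of the block, 16 mm shank, 24 mm bright head, top 148 mm above the bench top. Bystander; origin at its lower end.
- hammer: Bush hammer lying on the bench: chequered steel head 42 x 100 x 42 mm, wooden handle 240 mm long to its own -x. Origin under the head's centre. Bystander.
- calipers: Steel spring calipers lying flat on the bench, 200 mm long, 110 mm wide. Origin underneath their middle. Bystander.
- goggles: Clear safety goggles with blue rims, 55 x 150 x 45 mm, lying on the right part of the granite bed. Origin at the centre of their underside. Bystander.
- slate: Blue-grey slate sample square, 80 x 80 x 10 mm, flat on the bench between robot and bin. Origin at the centre of its underside. Bystander.

How it is judged (in metres and radians):
On the way, in this order (a step that is already met when the one before it is completed fails the run):
1. the bin is fully shut (value of joint bin below 0.05 rad), for 0.2 s.
2. the pin is lifted clear of the block in the gripper (contact force between the fingers and pin above 2 N and height (world z) of pin_tip above 0.055 m and value of joint bin below 0.05 rad), for 0.1 s.
3. the pin, through the hole, presses the button down with the bin shut (value of joint bin below 0.05 rad and value of joint reset_button above 0.0045 m and contact force between pin and reset_button above 2 N and contact force between the fingers and pin above 2 N and horizontal distance between pin_tip and aperture below 0.009 m and z of pin_tip in the frame of aperture below -0.026 m and angle between pin's own z axis and vertical below 0.2 rad), for 0.3 s.
At the end, for the whole second after the job is handed in: The bin is shut to within 0.05 rad; the pin, gripped by the fingers and within 0.2 rad of upright, reaches down through the hole (tip within 9 mm of its axis, over 26 mm below the lid) and holds the button at least 4.5 mm of its 6 mm down with more than 2 N; this lasts through the last second (all of step 3); the arm keeps its last pose, push and grip.
It fails at once if the button is pressed while the bin is open (value of joint reset_button above 0.003 m and value of joint bin above 0.08 rad).
It fails at once if the hammer, calipers, goggles, slate or chisel is disturbed (moved over 30 mm) (distance of any of hammer, calipers, goggles, slate, chisel from where it was at the start of the episode above 0.03 m).
It also fails if it takes over 54 s, if anything falls off the work surface, if the arm or the gripper's body presses on something with over 40 N, if the wrist force passes 120 N, or if a joint passes its speed limit or range.

ROBOT

A 6-joint arm with a two-finger parallel gripper is mounted at the origin on the work surface. World frame = base frame: x ahead of the robot, y to its left, z up, the work surface at z = 0. Lengths are in mm, angles in degrees, forces in N, time in s.
With the tool pointing down it reaches from about 350 to 850 mm from the base axis. Payload 8.1 kg.
Tool frame: the origin (TCP) lies at the very end of the fingers, on their centre line; the grasp point (between the pads) lies 19 mm behind it; z points along the fingers, y is the line along which they close (so a half turn about z gives the same grasp; the last joint's range is limited). The gripper opens to 85 mm and grips with 20 to 120 N. Pads are 22 mm wide; open, the fingers measure 114 mm over their backs; the gripper's body (76 mm by 85 mm) begins 54 mm behind the grasp point. The pads swing forward as they close: fully open they stand 13 mm farther back than shut.
Start: joints at [-68.434, 7.471, 85.268, -0, 87.261, -4.893], TCP at [267.356, -537.146, 231.292] pointing down, gripper open.
Joint ranges: [-169.43, 169.43], [-51.17, 129.36], [1.28, 143.12], [-76.62, 256.62], [0, 156.53], [-152.29, 152.29]. Speed limits (degrees/s): [136.94, 136.94, 159.86, 180, 180, 180].

INTERFACE

Orientations are given as [roll, pitch, yaw] about the fixed x, y, z axes, in that order (R = Rz(yaw) Ry(pitch) Rx(roll)).
In Python, from bench import sense, eyes, job, models gives the robot as it stands. The module is installed in compiled form; this text tells all that it offers.
- The arm moves only by the tool apply_moves, never from a script. Its argument "rows" is a list of rows, each a list of 6 numbers: the shift along the tool's x, y, z in mm, then the turn, a rotation vector about the tool's x, y, z in rad. In form: [[dx, dy, dz, rx, ry, rz], ...]. A call has exactly 5 rows; each row shifts and turns the commanded pose from where the row before left it, along the tool's axes as they then stand; what a row does not reach is not made up. A row lasts 1/8 s, in which the tool goes at most 62.5 mm and 10.7 degrees, less where a joint would pass 70% of its speed; a pose out of reach is approached as far as the arm can. A call is refused whole if a number of a shift passes 62.5 or a number of a turn 0.188, either way. A call with a gripper value outside its range is refused whole. "fingers" is the finger opening in mm, from 0 to 85.4, set as the call begins (left out, the last holds). The fingers move at their own pace and stop on an object; "grip_force" is the grip in N (left out, the last holds). Time passes only in rows, so rows that do not move let the fingers close, or fill a call up. It gives the time, the measured TCP pose, the force, the opening and the grip force at its end, in the units of the state.
- sense(): the state, without advancing time (a new reading comes with each control period).
- eyes.snapshot(name): name is "scene" or "side" or "wrist"; returns (picture, depth): 384x512x3 uint8, red, green, blue; 384x512 float32, mm along the optical axis (not along the pixel's ray), 0 where there is no reading.
- eyes.get_calibration(name): a dict with "intrinsics" (3x3 intrinsics, pixels), "R" (3x3) and "t" (3): a world point X has camera coordinates R X + t; the wrist camera has in their place "mount" (4x4, takes a point from camera to tool coordinates, whose origin is the TCP and whose axes are the flange's). Camera axes: x right, y down, z forward; pixel columns grow to the right and rows downward; lengths in mm; the calibration is good to about 2 mm. The wrist camera is an equidistant fisheye: a pixel r from the principal point sees the ray r / f radians off the axis. A picture is of the moment at which its call begins: read the wrist's pose just before it. get_calibration takes no time and is no camera call.
- job.hand_in(): hands the job in; it is judged then, once.
Trained networks look in the newest picture that a camera, given by its name, has taken for a name from the list of things; names that differ only in an ending like _2 or _b are one class to them, and where a whole thing is asked for, a point or a joint stands for the part that bears it (a point fixed in the world has none). Each returns a list of dicts, best first, with "confidence" (0 to 1); they miss things now and then, are a little off and sometimes report something else, mostly with a low value. They report only what shows in the picture. A call takes as long as a camera call.
- models.boxes_of(name, camera): "xyz" ([x, y, z] in mm, in world coordinates, good to about 4 mm: the middle of the surface that is visible of it).
- models.cut_out(name, camera): "pixels" (384x512 bool, what is visible of it).
- models.place_of(name, camera): "xyz" ([x, y, z] in mm, in world coordinates, good to about 4 mm: a listed point, or the origin of a listed thing).
The state is a dict: "time": time; "joint_pos": joint angles; "qd": joint speeds; "joint_efforts": joint torques, N m; "tool_pos": TCP position; "tcp_rot": TCP orientation; "ft_force": force on the tool from outside, world axes, zero at the start; "wrist_torque": the same for the moment, N m; "finger_gap": finger opening in mm; "grip_force": force on a finger pad.
Only numpy, scipy, OpenCV 4.12 (cv2) and the standard library are available. Lean on these libraries where they do the work, as an engineer would, in place of code of your own. Each camera call takes 0.05 s, during which the arm holds its last target. There are 200 camera calls.

## Working session

There is one attempt and no reset: what is moved stays moved. The work goes in short steps, Python scripts to look and compute and a tool call to move; the robot and the scene stay as the last step left them, time stands still between calls to the robot, and variables do not carry over. Pictures are saved under pics/ and viewed, at most 10 in all, crops included, and the job is handed in when it is done.

Besides the shell and the picture viewer there is one more tool, called after "Call:" as name(argument=value, ...) on one line, values as JSON. apply_moves: Moves the arm, as the interface text tells. Its arguments: {"type":"object","properties":{"rows":{"type":"array"},"fingers":{"type":"number"},"grip_force":{"type":"number"}},"required":["rows"]}

```bash
mkdir -p pics
cat > h.py <<'E'
import numpy as np, cv2
from bench import sense, eyes, job, models
def snap(n,f):
    p,d=eyes.snapshot(n); cv2.imwrite('pics/'+f,p[:,:,::-1]); return p,d
def world(n,u,v,z):
    c=eyes.get_calibration(n);K=np.array(c['intrinsics']);R=np.array(c['R']);t=np.array(c['t'])
    return R.T@(np.linalg.inv(K)@[u,v,1]*z-t)
E
python3 - <<'E'
from h import *
for n in ('scene','side'):
    snap(n,n+'0.png')
    for k in ('bed','bin_lip','starter','aperture','button_top','block','pin_grip','chisel','hammer','calipers','goggles','slate'):
        r=models.place_of(k,n)
        print(n,k,[(np.round(x['xyz']).tolist(),round(x['confidence'],2)) for x in r[:2]])
print(sense())
a=cv2.imread('pics/scene0.png');b=cv2.imread('pics/side0.png')
E
```

```text
scene bed [([711.0, 3.0, -2.0], 0.72)]
scene bin_lip [([501.0, 18.0, 115.0], 0.93)]
scene starter [([463.0, 310.0, 0.0], 0.64), ([711.0, 0.0, -2.0], 0.23)]
scene aperture [([426.0, 300.0, 75.0], 0.86)]
scene button_top []
scene block [([436.0, -347.0, -4.0], 0.83), ([379.0, -81.0, -6.0], 0.23)]
scene pin_grip [([416.0, -379.0, 119.0], 0.66)]
scene chisel [([447.0, -306.0, 14.0], 0.72)]
scene hammer [([657.0, 417.0, -2.0], 0.8)]
scene calipers [([643.0, -394.0, -0.0], 0.69)]
scene goggles [([723.0, -92.0, 129.0], 0.89)]
scene slate [([377.0, -81.0, -3.0], 0.72), ([423.0, 305.0, 77.0], 0.45)]
side bed [([712.0, -3.0, -2.0], 0.86)]
side bin_lip [([496.0, 17.0, 110.0], 0.94)]
side starter [([727.0, -91.0, 136.0], 0.64), ([465.0, 307.0, -1.0], 0.61)]
side aperture [([432.0, 305.0, 78.0], 0.69)]
side button_top []
side block [([430.0, -345.0, 4.0], 0.9)]
side pin_grip [([418.0, -385.0, 121.0], 0.46), ([643.0, -392.0, -2.0], 0.42)]
side chisel []
side hammer [([657.0, 415.0, 2.0], 0.68)]
side calipers [([642.0, -395.0, -1.0], 0.58)]
side goggles [([728.0, -90.0, 134.0], 0.84), ([642.0, -392.0, 0.0], 0.51)]
side slate [([377.0, -75.0, -3.0], 0.97)]
{'time': 1.3, 'joint_pos': array([-6.84332142e+01,  7.47267783e+00,  8.52669532e+01,  1.32110545e-03,
        8.72616150e+01, -4.89300214e+00]), 'qd': array([-0.00880927, -0.08626919, -0.00136718, -0.00679328, -0.08460282,
       -0.02761944]), 'joint_efforts': array([ 1.06654665e-03, -5.69323862e+01, -5.00847852e+01, -2.26672964e-04,
        1.42833633e-03,  2.10182071e-05]), 'tool_pos': array([ 267.37249937, -537.14108799,  231.28457529]), 'tcp_rot': array([-1.79998871e+02, -1.42106865e-03,  2.64597248e+01]), 'ft_force': array([-0.49261665,  0.29204752, -0.74896083]), 'wrist_torque': array([0.0319594 , 0.00962149, 0.02182772]), 'grip_force': 0.0, 'finger_gap': 85.10255098789976}
```

View pics/scene0.png

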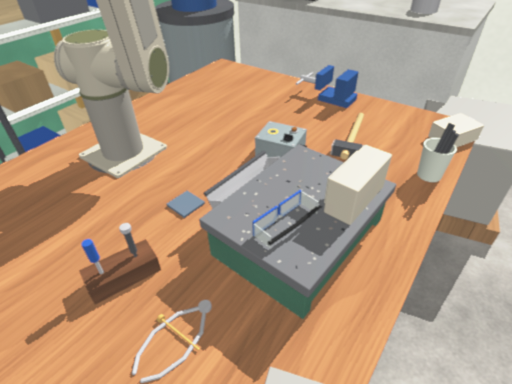

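View pics/side0.png

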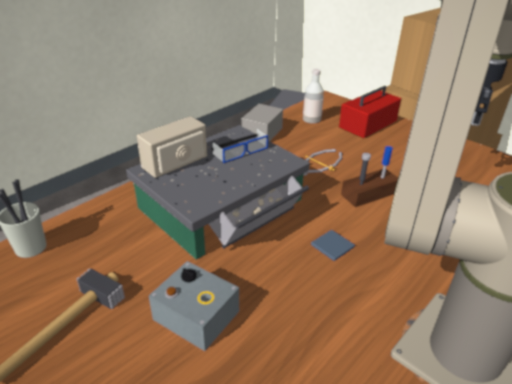

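Run:
```python
from h import *
# bed yaw from depth: points of lip / bin, via mask
for n in ('scene','side'):
    p,d=eyes.snapshot(n)
    for k in ('bin_lip','pin_grip'):
        r=models.cut_out(k,n)
        if not r: print(n,k,'none');continue
        v,u=np.nonzero(r[0]['pixels']&(d>0))
        P=np.array([world(n,a,b,d[b,a]) for a,b in zip(u,v)])
        print(n,k,r[0]['confidence'],len(P),np.round(np.percentile(P,[2,50,98],axis=0)).tolist())
        if k=='bin_lip':
            top=P[P[:,2]>np.percentile(P[:,2],98)-12]; 
            l=cv2.fitLine(top.astype(np.float32),cv2.DIST_HUBER,0,.01,.01).ravel()
            print('lip',np.round(l,3),top.min(0).round(),top.max(0).round())
        else:
            q=P[(P[:,2]>100)&(P[:,2]<145)];print('pin',np.median(q,axis=0).round(1),q.min(0).round(),q.max(0).round())
```

```text
scene bin_lip 0.72 1334 [[490.0, -106.0, 80.0], [512.0, 7.0, 104.0], [552.0, 130.0, 123.0]]
lip [ 7.80000e-02  9.97000e-01 -3.00000e-03  5.04395e+02  1.90200e+00
  1.18171e+02] [ 485. -110.  111.] [573. 131. 131.]
scene pin_grip 0.77 314 [[413.0, -394.0, 57.0], [426.0, -386.0, 125.0], [431.0, -374.0, 152.0]]
pin [ 427.9 -387.   122.5] [ 415. -395.  100.] [ 432. -374.  145.]
side bin_lip 0.96 2616 [[491.0, -105.0, 22.0], [549.0, 22.0, 64.0], [606.0, 135.0, 121.0]]
lip [ 8.40000e-02  9.96000e-01 -1.00000e-03  4.99288e+02  2.55980e+01
  1.19004e+02] [ 485. -105.  109.] [570. 139. 124.]
side pin_grip 0.49 197 [[408.0, -563.0, 0.0], [417.0, -376.0, 118.0], [506.0, -369.0, 151.0]]
pin [ 414.6 -374.2  122.2] [ 407. -386.  100.] [ 429. -366.  144.]
```

The scene picture shows the blue pin handle at (91,250), the chisel at (128,238), the tipped bin at (240,178) and the starter ring at (272,131). The side picture shows the ring at (206,297), the bin at (260,210) and the pin at (387,155). The lip is at about (498,17,114), so the bin is about 0.47 rad open. Bed yaw is about -4.6°.

Call:
apply_moves(rows=[[0,0,0,0,0,0.181],[0,0,0,0,0,0.181],[0,0,0,0,0,0.181],[10,-47,0,0,0,0],[10,-47,0,0,0,0]], fingers=0)

```text
time: 2.22
tool_pos: [294.9, -444.2, 230.9]
tcp_rot: [-180.0, 0.0, -4.7]
ft_force: [0.4, -0.1, 0.4]
finger_gap: -0.0
grip_force: 0.0
```

Call:
apply_moves(rows=[[10,-47,0,0,0,0],[10,-47,0,0,0,0],[10,-47,0,0,0,0],[10,-47,0,0,0,0],[10,-47,0,0,0,0]])

```text
time: 2.85
tool_pos: [364.1, -213.5, 231.5]
tcp_rot: [180.0, -0.0, -4.7]
ft_force: [0.5, 0.2, 0.0]
finger_gap: 0.0
grip_force: 0.0
```

Call:
apply_moves(rows=[[10,-47,25,0,0,0],[10,-47,26,0,0,0],[10,-47,26,0,0,0],[10,-47,26,0,0,0],[10,-47,26,0,0,0]])

```text
time: 3.48
tool_pos: [433.2, 16.8, 101.9]
tcp_rot: [180.0, -0.1, -4.6]
ft_force: [0.6, 0.5, 0.2]
finger_gap: -0.1
grip_force: 0.0
```

Call:
apply_moves(rows=[[13,0,0,0,0,0],[13,0,0,0,0,0],[13,0,0,0,0,0],[13,0,0,0,0,0],[12,0,0,0,0,0]])

```text
time: 4.1
tool_pos: [495.9, 10.2, 102.3]
tcp_rot: [-180.0, 0.2, -4.7]
ft_force: [-7.6, 1.6, 5.7]
finger_gap: 0.2
grip_force: 3.8
```

Call:
apply_moves(rows=[[4,0,0,0,0,0],[4,0,0,0,0,0],[4,0,0,0,0,0],[4,0,0,0,0,0],[4,0,0,0,0,0]])

```text
time: 4.72
tool_pos: [516.6, 8.4, 102.3]
tcp_rot: [-180.0, 0.0, -4.7]
ft_force: [-4.3, 1.0, 3.8]
finger_gap: 0.3
grip_force: 1.9
```

Call:
apply_moves(rows=[[3,0,0,0,0,0],[2,0,0,0,0,0],[2,0,0,0,0,0],[2,0,0,0,0,0],[1,0,0,0,0,0]])

```text
time: 5.35
tool_pos: [526.5, 7.6, 102.3]
tcp_rot: [-180.0, -0.0, -4.7]
ft_force: [-3.2, 0.6, 2.7]
finger_gap: -0.1
grip_force: 1.4
```

Call:
apply_moves(rows=[[2,0,0,0,0,0],[2,0,0,0,0,0],[1,0,0,0,0,0],[1,0,0,0,0,0],[1,0,0,0,0,0]])

```text
time: 5.98
tool_pos: [531.4, 7.3, 102.2]
tcp_rot: [180.0, 0.3, -4.6]
ft_force: [-18.5, 1.5, 14.0]
finger_gap: -0.0
grip_force: 9.1
```

Call:
apply_moves(rows=[[1,0,0,0,0,0],[0,0,0,0,0,0],[0,0,0,0,0,0],[-10,0,0,0,0,0],[-40,0,0,0,0,0]])

```text
time: 6.6
tool_pos: [485.6, 10.8, 102.6]
tcp_rot: [180.0, -0.1, -4.7]
ft_force: [-0.6, 0.3, 0.0]
finger_gap: 0.1
grip_force: 0.0
```

Run:
```python
from h import *
snap('side','side1.png');print(models.place_of('bin_lip','side'))
snap('scene','scene1.png');print(models.place_of('bin_lip','scene'))
cv2.imwrite('pics/c1.png',cv2.resize(cv2.imread('pics/side1.png')[130:260,120:350],None,fx=3,fy=3))
print(sense()['tool_pos'],sense()['time'])
```

```text
[]
[{'xyz': [551.3, 10.7, 127.7], 'confidence': 0.8}]
[484.50096013  11.04638316 102.29519328] 6.8
```

View pics/c1.png

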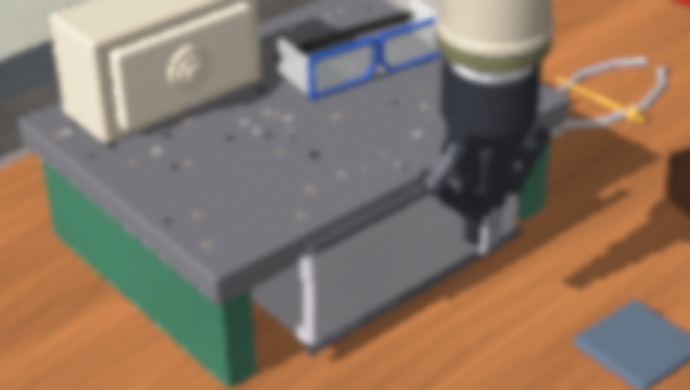

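The scene picture gives the lip at z 127.7 mm and x 551, and the crop shows the bin panel upright under the bed edge, so the bin is shut. Next I go to the pin.

Call:
apply_moves(rows=[[-17,0,-45,0,0,0],[-17,0,-45,0,0,0],[-17,0,-45,0,0,0],[2,50,0,0,0,0],[2,50,0,0,0,0]])

```text
time: 7.42
tool_pos: [431.2, -86.0, 239.3]
tcp_rot: [179.9, -0.3, -4.5]
ft_force: [-0.2, -0.3, -0.3]
finger_gap: -0.1
grip_force: 0.0
```

Call:
apply_moves(rows=[[2,50,0,0,0,0],[2,50,0,0,0,0],[2,50,0,0,0,0],[2,50,0,0,0,0],[2,50,0,0,0,0]], fingers=70)

```text
time: 8.05
tool_pos: [419.9, -337.5, 237.9]
tcp_rot: [179.9, -0.1, -4.7]
ft_force: [1.5, -0.2, -0.2]
finger_gap: 69.9
grip_force: 0.0
```

Call:
apply_moves(rows=[[2,45,0,0,0,0],[0,0,0,0,0,-0.181],[0,0,0,0,0,-0.181],[0,0,0,0,0,-0.181],[0,0,0,0,0,-0.181]])

```text
time: 8.68
tool_pos: [418.4, -380.9, 237.6]
tcp_rot: [179.9, -0.0, 37.2]
ft_force: [0.8, 0.3, -0.5]
finger_gap: 70.1
grip_force: 0.0
```

Call:
apply_moves(rows=[[0,0,0,0,0,-0.181],[0,0,0,0,0,-0.181],[0,0,0,0,0,-0.181],[0,0,0,0,0,0],[0,0,0,0,0,0]])

```text
time: 9.3
tool_pos: [418.0, -380.3, 237.4]
tcp_rot: [180.0, 0.0, 67.7]
ft_force: [1.0, 0.7, -0.4]
finger_gap: 70.1
grip_force: 0.0
```

```bash
cat >> h.py <<'E'
from scipy.spatial.transform import Rotation as Ro
def wpix(c,u,v,s,dist):  # wrist pixel, depth along axis -> world
    K=np.array(c['intrinsics']);x=(u-K[0,2])/K[0,0];y=(v-K[1,2])/K[1,1];r=np.hypot(x,y)
    k=np.tan(r)/r if r>0 else 1
    p=np.array(c['mount'])@[x*k*dist,y*k*dist,dist,1]
    return Ro.from_euler('xyz',s['tcp_rot'],degrees=True).as_matrix()@p[:3]+s['tool_pos']
E
python3 - <<'E'
from h import *
s=sense();print(s['tool_pos'],s['tcp_rot'])
p,d=snap('wrist','w1.png')
c=eyes.get_calibration('wrist');print(c)
for k in('pin_grip','chisel','block'):
    print(k,[(np.round(x['xyz'],1),x['confidence']) for x in models.place_of(k,'wrist')[:2]])
r=models.cut_out('pin_grip','wrist')
if r:
    v,u=np.nonzero(r[0]['pixels']&(d>0));P=np.array([wpix(c,a,b,s,d[b,a]) for a,b in zip(u,v)])
    print(len(P),np.percentile(P,[2,50,98],axis=0).round());t=P[(P[:,2]>142)&(P[:,2]<158)];print('top',t.min(0),t.max(0),t.mean(0))
E
```

```text
[ 417.97653744 -380.28255402  237.44367273] [1.79964439e+02 1.75512938e-02 6.76957546e+01]
{'intrinsics': array([[297.31863964,   0.        , 249.19494026],
       [  0.        , 297.31863964, 191.19684902],
       [  0.        ,   0.        ,   1.        ]]), 'mount': array([[ 1.65422444e-04, -9.44860988e-01, -3.27471656e-01,
         8.47877719e+01],
       [ 9.99999986e-01,  1.63839115e-04,  3.24219009e-05,
        -6.70968130e-01],
       [ 2.30184768e-05, -3.27471657e-01,  9.44861002e-01,
        -1.41882125e+02],
       [ 0.00000000e+00,  0.00000000e+00,  0.00000000e+00,
         1.00000000e+00]])}
pin_grip [(array([ 419.9, -385.4,  125.9]), 0.55)]
chisel [(array([ 446.9, -308.5,   11.3]), 0.6)]
block [(array([ 429.5, -346.1,   -0.8]), 0.57)]
858 [[ 410. -390.   54.]
 [ 420. -378.  148.]
 [ 429. -371.  150.]]
top [ 408.66260012 -392.00146433  142.01831991] [ 429.17695069 -371.29981224  151.78971134] [ 419.22770872 -380.58228828  148.8066431 ]
```

View pics/w1.png

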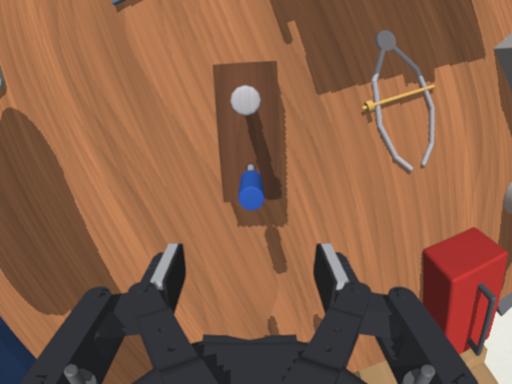

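The wrist picture shows the handle at (251,190) and the chisel head at (245,100), with the fingers at (170,270) and (330,270) on either side of the block line. The pin top at about (419,-381) is within 1.5 mm of the TCP axis, so I go down.

Call:
apply_moves(rows=[[0,0,30,0,0,0],[0,0,30,0,0,0],[0,0,30,0,0,0],[0,0,26,0,0,0],[-1,0,15,0,0,0]])

```text
time: 10.18
tool_pos: [416.7, -380.1, 104.7]
tcp_rot: [-179.9, -0.0, 67.9]
ft_force: [1.1, 0.2, -0.4]
finger_gap: 70.4
grip_force: 0.0
```

Call:
apply_moves(rows=[[0,0,0,0,0,0],[0,0,0,0,0,0],[0,0,0,0,0,0],[0,0,0,0,0,0],[0,0,0,0,0,0]], fingers=0, grip_force=70)

```text
time: 10.8
tool_pos: [418.1, -381.6, 108.0]
tcp_rot: [179.8, 0.1, 67.9]
ft_force: [0.5, 0.0, 6.5]
finger_gap: 20.5
grip_force: 68.4
```

Call:
apply_moves(rows=[[0,0,-10,0,0,0],[0,0,-20,0,0,0],[0,0,-30,0,0,0],[0,0,-30,0,0,0],[0,0,-30,0,0,0]])

```text
time: 11.42
tool_pos: [416.8, -380.4, 227.6]
tcp_rot: [-179.9, -0.0, 67.9]
ft_force: [0.2, 0.9, -0.9]
finger_gap: 20.6
grip_force: 69.1
```

Run:
```python
from h import *
s=sense();print(s['tool_pos'],s['tcp_rot'],s['finger_gap'],s['grip_force'])
for n in('wrist','scene','side'):
    snap(n,n+'2.png')
    for k in('pin_grip','pin_tip','pin'):
        print(n,k,[(np.round(x['xyz'],1),x['confidence']) for x in models.place_of(k,n)[:2]])
a=cv2.imread('pics/wrist2.png')
b=cv2.imread('pics/scene2.png')[120:312,0:256]
cv2.imwrite('pics/c2.png',np.hstack([cv2.resize(a,(400,300)),cv2.resize(b,(400,300))]))
```

```text
[ 416.82294701 -380.36484945  227.57593355] [-1.79949029e+02 -1.39676626e-02  6.79419591e+01] 20.58894111271681 69.13964509963989
wrist pin_grip [(array([ 418.2, -383.4,  242.3]), 0.58)]
wrist pin_tip [(array([ 418. , -383.4,  133.7]), 0.74)]
wrist pin [(array([ 416.6, -383.5,  128.9]), 0.91)]
scene pin_grip [(array([460.3, 314.3,   3.1]), 0.51), (array([ 413.3, -379.1,  239.3]), 0.47)]
scene pin_tip [(array([ 416. , -382.7,  130.3]), 0.52)]
scene pin [(array([ 417.5, -385.2,  127.8]), 0.66)]
side pin_grip [(array([ 416.4, -382.9,  237.6]), 0.64)]
side pin_tip [(array([ 417.3, -384.5,  125.5]), 0.62), (array([466. , 307. ,  -0.7]), 0.6)]
side pin [(array([ 419.3, -381.1,  128.3]), 0.54)]
```

View pics/c2.png

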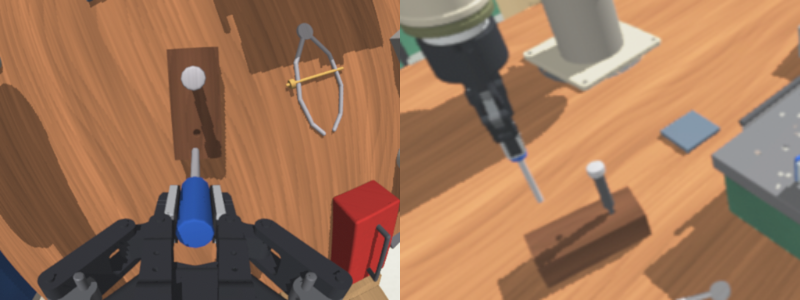

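The left (wrist) view shows the pin gripped centrally with the rod straight, the handle at (195,215). The right view shows it upright and clear of the block, with the chisel untouched. Tip is at about (417,-382.5,129). I carry it over to the starter.

Call:
apply_moves(rows=[[20,-8,-10,0,0,0],[45,-17,-10,0,0,0],[46,-18,0,0,0,0],[46,-18,0,0,0,0],[46,-18,0,0,0,0]])

```text
time: 12.65
tool_pos: [420.0, -161.5, 246.2]
tcp_rot: [180.0, -0.0, 67.9]
ft_force: [1.4, -0.1, -1.1]
finger_gap: 20.1
grip_force: 69.1
```

Call:
apply_moves(rows=[[46,-18,0,0,0,0],[46,-18,0,0,0,0],[46,-18,0,0,0,0],[46,-18,0,0,0,0],[46,-18,0,0,0,0]])

```text
time: 13.28
tool_pos: [423.0, 85.6, 246.4]
tcp_rot: [180.0, -0.0, 67.9]
ft_force: [1.2, 0.2, -0.6]
finger_gap: 20.4
grip_force: 69.1
```

Call:
apply_moves(rows=[[46,-17,0,0,0,0],[46,-17,0,0,0,0],[46,-17,0,0,0,0],[46,-17,0,0,0,0],[20,-8,0,0,0,0]])

```text
time: 13.9
tool_pos: [428.9, 303.8, 245.9]
tcp_rot: [-180.0, 0.0, 68.1]
ft_force: [-0.2, -1.2, -1.1]
finger_gap: 20.6
grip_force: 69.1
```

Call:
apply_moves(rows=[[0,0,15,0,0,0],[0,0,15,0,0,0],[0,0,10,0,0,0],[0,0,0,0,0,0],[0,0,0,0,0,0]])

```text
time: 14.52
tool_pos: [429.7, 301.3, 206.7]
tcp_rot: [180.0, -0.0, 67.9]
ft_force: [0.2, 0.2, -1.3]
finger_gap: 20.2
grip_force: 69.1
```

Run:
```python
from h import *
s=sense();print(s['tool_pos'],s['tcp_rot'],s['finger_gap'],s['time'])
c=eyes.get_calibration('wrist')
for n in('wrist','scene','side'):
    p,d=snap(n,n+'3.png')
    for k in('aperture','pin_tip','pin','starter'):
        print(n,k,[(np.round(x['xyz'],1),x['confidence']) for x in models.place_of(k,n)[:2]])
    h=cv2.cvtColor(p,cv2.COLOR_RGB2HSV); m=cv2.inRange(h,(20,140,140),(35,255,255))
    v,u=np.nonzero(m&((d>0)*255).astype(np.uint8))
    P=np.array([wpix(c,a,b,s,d[b,a]) if n=='wrist' else world(n,a,b,d[b,a]) for a,b in zip(u,v)])
    if len(P):
        P=P[(abs(P[:,0]-430)<40)&(abs(P[:,1]-303)<40)]
        print('ring',len(P),P.min(0),P.max(0),(P.min(0)+P.max(0))/2)
a=cv2.imread('pics/wrist3.png')
b=cv2.imread('pics/side3.png')[200:392,100:356]
cv2.imwrite('pics/c3.png',np.hstack([cv2.resize(a,(400,300)),cv2.resize(b,(400,300))]))
```

```text
[429.73884556 301.26050822 206.73650326] [ 1.79978033e+02 -2.77329514e-02  6.78937331e+01] 20.229077615539556 14.525
wrist aperture [(array([428.6, 304.5,  76.2]), 0.77)]
wrist pin_tip [(array([432. , 296.2, 109.6]), 0.87)]
wrist pin [(array([431.2, 301. , 107.3]), 0.85), (array([457.1, 311.1,   1.9]), 0.28)]
wrist starter [(array([458.6, 313.1,  -0.6]), 0.61)]
ring 353 [413.19356753 289.0276366   73.29346715] [445.94677123 321.47755136  77.13665474] [429.57016938 305.25259398  75.21506095]
scene aperture [(array([424.8, 304.6,  75.9]), 0.95)]
scene pin_tip [(array([429.1, 302.2, 108.5]), 0.65), (array([725.9, -91.1, 129.1]), 0.49)]
scene pin []
scene starter [(array([462.3, 312. ,   0.8]), 0.64), (array([430.2, 306.5, 218.6]), 0.52)]
side aperture [(array([428.2, 303.7,  73.9]), 0.62)]
side pin_tip [(array([431.1, 296.6, 112. ]), 0.59), (array([732.7, -92.5, 135.4]), 0.35)]
side pin [(array([432.2, 300.6, 107.4]), 0.53)]
side starter [(array([463.4, 310. ,  -0.8]), 0.65)]
ring 67 [413.20363322 288.72844958  72.69543279] [444.23406333 320.8094524   78.19862519] [428.71884827 304.76895099  75.44702899]
```

View pics/c3.png

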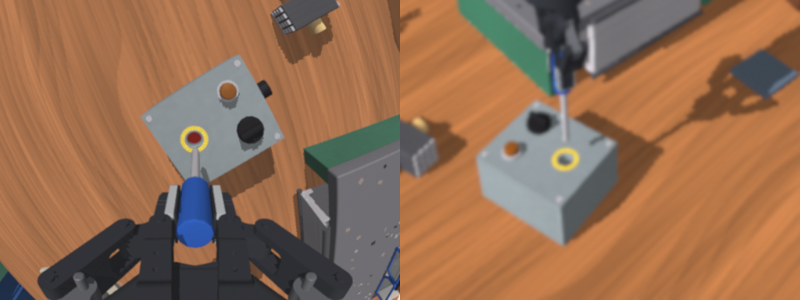

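The left (wrist) view shows the ring at (194,139), red button inside, with the pin tip just short of it at (195,152). The side view shows the rod over the lid. The ring centre is at about (429,305) and the tip at about (430.6,299), so I correct and come lower.

Call:
apply_moves(rows=[[2,-1,5,0,0,0],[2,-1.5,5,0,0,0],[1,-1,6,0,0,0],[0,0,0,0,0,0],[0,0,0,0,0,0]])

```text
time: 15.9
tool_pos: [428.0, 307.6, 190.3]
tcp_rot: [180.0, 0.0, 67.9]
ft_force: [0.7, -0.6, -1.8]
finger_gap: 20.8
grip_force: 69.1
```

Run:
```python
from h import *
s=sense();print(s['tool_pos'],s['tcp_rot'],s['time'])
c=eyes.get_calibration('wrist')
for n in('wrist','side'):
    p,d=snap(n,n+'4.png')
    for k in('pin_tip','pin'):
        print(n,k,[(np.round(x['xyz'],1),x['confidence']) for x in models.place_of(k,n)[:1]])
    r=models.cut_out('pin',n)
    if r:
        v,u=np.nonzero(r[0]['pixels']&(d>0))
        P=np.array([wpix(c,a,b,s,d[b,a]) if n=='wrist' else world(n,a,b,d[b,a]) for a,b in zip(u,v)])
        for z in (90,100,110,120,130,140):
            q=P[(abs(P[:,2]-z)<6)&(np.hypot(P[:,0]-430,P[:,1]-303)<20)]
            if len(q):print(z,len(q),np.median(q,axis=0).round(1))
    C=np.array(c['mount'])[:3,3] if n=='wrist' else 0
    print('cam',(Ro.from_euler('xyz',s['tcp_rot'],degrees=True).as_matrix()@C+s['tool_pos']) if n=='wrist' else -np.array(eyes.get_calibration(n)['R']).T@eyes.get_calibration(n)['t'])
a=cv2.imread('pics/wrist4.png')[120:240,170:330]
b=cv2.imread('pics/side4.png')[240:345,150:290]
cv2.imwrite('pics/c4.png',np.hstack([cv2.resize(a,(400,300)),cv2.resize(b,(400,300))]))
```

```text
[428.0222095  307.58557667 190.30584718] [1.79999909e+02 5.19695577e-03 6.79453855e+01] 15.9
wrist pin_tip []
wrist pin [(array([427.7, 307.1,  90.1]), 0.81)]
90 11 [428.7 310.7  94.2]
100 43 [429.3 310.7 100.6]
110 53 [429.3 310.5 110.4]
120 61 [429.3 310.3 120.8]
130 65 [429.2 310.5 130. ]
140 71 [429.3 310.6 139.8]
cam [459.2440727  386.43468766 332.17993881]
side pin_tip [(array([430.3, 304.4,  93.3]), 0.52)]
side pin [(array([427.6, 305.6,  92.5]), 0.58)]
90 2 [425.9 308.7  94.7]
100 15 [426.5 309.4  99.4]
110 15 [426.4 310.  111.4]
120 19 [425.9 309.1 120.5]
130 20 [425.7 309.1 129.2]
140 18 [426.3 308.5 138.7]
cam [-55.83593387 688.83325795 778.40403367]
```

View pics/c4.png

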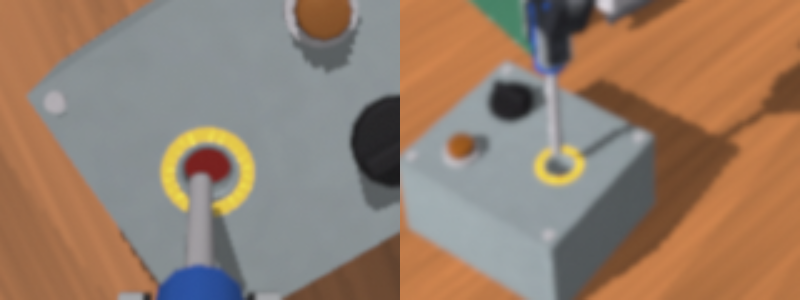

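The left (wrist) view shows the tip at (200,178) against the ring centre at (208,172). The right (side) view shows the tip just above the ring. Rod axis is at about (428.5,307.1) and the ring at (429.2,305), so a small correction, then I enter the hole.

Call:
apply_moves(rows=[[-1.5,2,0,0,0,0],[0,0,6,0,0,0],[0,0,6,0,0,0],[0,0,6,0,0,0],[0,0,6,0,0,0]])

```text
time: 16.92
tool_pos: [429.2, 305.4, 165.6]
tcp_rot: [-180.0, 0.0, 67.9]
ft_force: [-0.6, 0.9, -1.9]
finger_gap: 20.3
grip_force: 69.1
```

Call:
apply_moves(rows=[[0,0,4,0,0,0],[0,0,4,0,0,0],[0,0,4,0,0,0],[0,0,3,0,0,0],[0,0,1,0,0,0]])

```text
time: 17.55
tool_pos: [429.3, 305.4, 150.1]
tcp_rot: [-180.0, 0.0, 67.9]
ft_force: [0.1, 0.2, -1.2]
finger_gap: 20.7
grip_force: 69.1
```

Run:
```python
from h import *
snap('side','side5.png');print([(x['xyz'],x['confidence']) for x in models.place_of('bin_lip','side')])
snap('scene','scene5.png');print([(x['xyz'],x['confidence']) for x in models.place_of('bin_lip','scene')])
s=sense();print(s['tool_pos'],s['ft_force'])
a=cv2.imread('pics/side5.png')[240:345,150:290]
b=eyes.snapshot('wrist')[0][120:240,170:330,::-1]
cv2.imwrite('pics/c5.png',np.hstack([cv2.resize(b,(400,300)),cv2.resize(a,(400,300))]))
```

```text
[([427.2, 301.6, 166.1], 0.69), ([547.9, 7.9, 124.9], 0.6)]
[([548.7, 16.2, 126.7], 0.86)]
[429.42185213 305.49393066 150.44962035] [ 0.83630692 -0.10863472 -1.24585334]
```

View pics/c5.png

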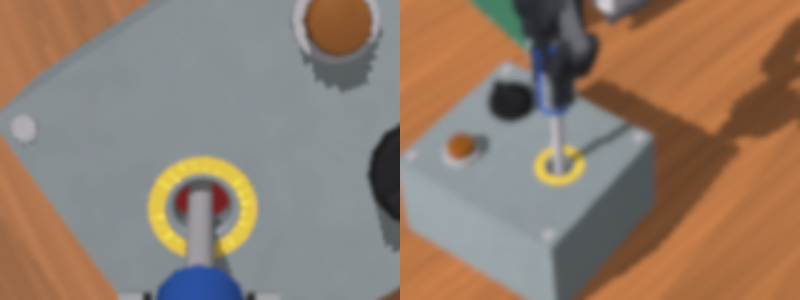

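The pin is centred in the ring (left view: ring (203,205), rod (201,205)), and the lip still reads as shut. Now I press.

Call:
apply_moves(rows=[[0,0,1,0,0,0],[0,0,1,0,0,0],[0,0,1,0,0,0],[0,0,1,0,0,0],[0,0,1,0,0,0]])

```text
time: 18.42
tool_pos: [429.5, 305.6, 145.5]
tcp_rot: [180.0, -0.0, 67.9]
ft_force: [-0.3, -0.4, 3.1]
finger_gap: 19.9
grip_force: 69.5
```

Call:
apply_moves(rows=[[0,0,1,0,0,0],[0,0,1,0,0,0],[0,0,1,0,0,0],[0,0,0,0,0,0],[0,0,0,0,0,0]])

```text
time: 19.05
tool_pos: [429.5, 305.5, 142.5]
tcp_rot: [180.0, -0.0, 67.9]
ft_force: [-1.1, 0.5, 5.4]
finger_gap: 20.6
grip_force: 69.7
```

Call:
apply_moves(rows=[[0,0,1,0,0,0],[0,0,0.5,0,0,0],[0,0,0,0,0,0],[0,0,0,0,0,0],[0,0,0,0,0,0]])

```text
time: 19.68
tool_pos: [429.7, 305.8, 141.9]
tcp_rot: [180.0, -0.1, 67.9]
ft_force: [-2.2, -1.1, 9.7]
finger_gap: 20.5
grip_force: 70.3
```

Force has jumped to about 11 N with the TCP stopped, so the button is on its stop. I hold briefly and then hand in.

Call:
apply_moves(rows=[[0,0,0.5,0,0,0],[0,0,0,0,0,0],[0,0,0,0,0,0],[0,0,0,0,0,0],[0,0,0,0,0,0]])

```text
time: 20.3
tool_pos: [429.9, 305.9, 141.8]
tcp_rot: [179.9, -0.1, 67.9]
ft_force: [-2.4, -0.8, 13.1]
finger_gap: 20.3
grip_force: 70.6
```

```bash
python3 -c "
from h import *
s=sense();print(s['ft_force'],s['tool_pos']);print(job.hand_in())"
```

```text
[-2.4213261  -0.78272222 13.13271108] [429.88938754 305.87396348 141.79350857]
the job is handed in; nothing more can be done
None
```

I shut the bin, put the pin through the ringed hole and handed in at about 20 s with it still gripped and the button pressed to its stop (about 14 N); the hand-in returned no verdict.

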